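# Tighten the lens clamp's thumbscrew with the fingertip

## Robot

A 6-joint arm with a two-finger parallel gripper is mounted at the origin on the work surface. World frame = base frame: x ahead of the robot, y to its left, z up, the work surface at z = 0. Lengths are in m, angles in degrees, forces in N, time in s.
With the tool pointing down it reaches from about 0.4 to 0.825 m from the base axis. Payload 7 kg.
Tool frame: the origin (TCP) lies midway between the tips of the shut fingers; the grasp point (between the pads) lies r.pinch_z behind it (r.pinch_z is the distance from the TCP to the grasp point, in m); z points along the fingers, y is the line along which they close (so a half turn about z gives the same grasp; the last joint's range is limited). The gripper opens to 88 mm and grips with 3 to 60 N. Pads are 19 mm wide; open, the fingers measure 130 mm over their backs; the gripper's body (78 mm by 193 mm) begins 47 mm behind the grasp point.
Start: joints at [85.892, 20.546, 0.682, 0, -70.136, -16.507], TCP at [0.238, 0.632, 0.227] pointing down, gripper open.
Joint ranges: [-176.03, 176.03], [-82.01, 121.73], [-58.28, 71.71], [-173.87, 95.51], [-174.79, -0.11], [-173.66, 173.66]. Speed limits (degrees/s): [136.94, 136.94, 172.46, 180, 180, 180].

## Interface

Orientations are given as [roll, pitch, yaw] about the fixed x, y, z axes, in that order (R = Rz(yaw) Ry(pitch) Rx(roll)).
In Python, from plant import r, optics, job gives the robot as it stands.
- The arm moves only by the shell command python3 -m crank 'ROWS' [FORCE]. ROWS is JSON, a list of rows, each an object with "xyz": the shift along the tool's x, y, z in units of 30 mm (1.0 is 30 mm), a list of three; "delta_rot": the turn, a rotation vector about the tool's x, y, z in degrees, a list of three; "claw": the closure, from 0 (fully open) to 1 (shut). A call has 1 to 20 rows; each row is the pose to reach, as a shift and turn from the pose commanded when the call began, along the tool's axes at that moment; what a row does not reach only later rows make up. A row lasts 1/8 s, in which the tool goes at most 62.5 mm and 10.7 degrees, less where a joint would pass 70% of its speed; a pose out of reach is approached as far as the arm can. A call with a gripper value outside its range is refused whole. The fingers move at their own pace and stop on an object; FORCE is the grip in N (left out, the last holds). Time passes only in rows, so rows that repeat a pose let the fingers close. It gives the time, the measured TCP pose, the force, the opening and the grip force at its end, in the units of the state.
- r.get_state(): the state, without advancing time (a new reading comes with each control period).
- optics.capture(name): name is "side" or "top" or "wrist"; returns a dict with "img" (384x512x3 uint8, blue, green, red), "fovy" (degrees; the focal length in pixels is half the picture's height over the tangent of half this angle, whatever the lens; pixels are square), "cx", "cy" (the principal point, pixels), "eye" and "rotation" of the camera in the world; the wrist camera has in their place "hand_eye" (4x4, takes a point from camera to tool coordinates, whose origin is the TCP and whose axes are the flange's). Camera axes: x right, y up, looking along -z (the intrinsics and any distortion apply to the point x, -y, -z); pixel columns grow to the right and rows downward; lengths in m; the calibration is good to about 2 mm. A picture is of the moment at which its call begins: read the wrist's pose just before it. There is no depth.
- job.close_job(): hands the job in; it is judged then, once.
The state is a dict: "time_s": time; "joints": joint angles; "qd": joint speeds; "joint_torque": joint torques, N m; "tcp_pos": TCP position; "eef_rot": TCP orientation; "contact_force": force on the tool from outside, world axes, zero at the start; "moment": the same for the moment, N m; "gripper_width": finger opening in m; "gripper_force": force on a finger pad.
Only numpy, scipy, OpenCV 4.12 (cv2) and the standard library are available. Lean on these libraries where they do the work, as an engineer would, in place of code of your own. Each camera call takes 0.05 s, during which the arm holds its last target. There are 200 camera calls.

## Task

Tighten the lens clamp: push the wings of its loose thumbscrew round clockwise (seen from above) with the fingertips, stroke after stroke, until the screw is at its stop, without forcing it any further. Nothing needs gripping or lifting: leave the lens lying in its saddle and everything else on the mat where it is, and end clear of it all.

Things in the scene. Friction and masses are not known exactly. Their poses are not given: they have to be found in the camera images.
- clamp: aluminium rail clamp, fixed. Origin on the mat (3 mm above the bench) straight below the thumbscrew's vertical axis; z up, x along lens and rails, +y from the screw towards the lens (lens axis at y = +85 mm, 75 mm up; lens top 111 mm up). A flat strap 26 mm wide (x -13 to +13 mm) runs from y = -16 mm, under the screw's wings, to over the lens.
- plate_edge (a point): middle of the upper free edge of a fixed plate, 6 mm thick, 76 mm long in the clamp's x, that overhangs the wings on the lens side: it lies 167 mm above the clamp's origin, at clamp y = +18 mm, and the plate goes on to y = +48 mm, on two legs. A finger from above reaches the wings only on the open side, y below +18 mm, so several strokes are needed.
- screw (a joint): turn of the thumbscrew, rad, growing clockwise seen from above (tightening): 0 loose, 7.5 hard stop (tight); starts at 0 to 1.8. Stays where left; about 2 N at a wing turns it; over 40 N is forcing. At 7.5 its three wings point to -110, +10 and +130 degrees, counterclockwise from the clamp's x axis; at value q they stand (7.5 - q) rad counterclockwise of that.
- screw_top (a point): top centre of the brass thumbscrew's knurled hub, on its vertical axis. Hub 20 mm across; three flat upright wings 120 degrees apart, 6 mm thick, reach 34 mm from the axis, from 1 to 19 mm below this point; strap top 27 mm below it. It is 153.5 mm above the clamp's origin at joint value 0; screw and strap sink 5 mm over the 7.5 rad.
- lens: black cine prime lens, 140 mm long, 72 mm across (80 mm at the front ring), lying loose in the clamp's V saddle under the strap; origin on its axis, x along it
- rear_cap: red plastic rear lens cap, a disc 60 mm across and 18 mm high, lying on the mat; origin at the centre of its underside; stands loose, to be left alone
- step_ring: silver step-up filter ring, 82 mm outside, 68 mm inside, 8 mm high, lying on the mat; origin at the centre of its underside; stands loose, to be left alone
- blower: orange blower bulb standing on its base, 58 mm across, 105 mm high with its thin nozzle up; origin at the centre of its underside; stands loose, to be left alone
- loupe: chrome loupe, 46 mm across and 44 mm high, standing on the mat; origin at the centre of its underside; stands loose, to be left alone
- spare_lens: second black lens, 82 mm across and 95 mm high, standing on end; origin at the centre of its underside; stands loose, to be left alone
- front_cap: black front lens cap, a disc 84 mm across and 12 mm high, lying on the mat; origin at the centre of its underside; stands loose, to be left alone

How it is judged:
By the outcome, as a careful person would: the job done as asked, in the order asked, and still so for the second after the job is handed in, with the robot touching nothing.
It also fails if it takes over 58 s, if anything falls off the work surface, if the arm or the gripper's body presses on something with over 40 N, if the wrist force passes 120 N, or if a joint passes its speed limit or range.

## Working session

There is one attempt and no reset: what is moved stays moved. The work goes in short steps, Python scripts to look and compute and a shell command to move; the robot and the scene stay as the last step left them, time stands still between calls to the robot, and variables do not carry over. Pictures are saved under pics/ and viewed, at most 10 in all, crops included, and the job is handed in when it is done.

```bash
mkdir -p pics; ls
python3 - <<'E'
from plant import r, optics, job
import cv2,numpy as np
print(r.get_state(), r.pinch_z)
for n in ("top","side"):
    c=optics.capture(n); cv2.imwrite(f"pics/{n}1.png",cv2.resize(c.pop("img"),(800,600),interpolation=cv2.INTER_CUBIC)); print(n,c)
E
```

```text
pics
{'time_s': 0.0, 'joints': array([ 8.58915385e+01,  2.05912957e+01,  6.34636230e-01, -2.09888454e-02,
       -7.01362818e+01, -1.65093159e+01]), 'qd': array([ 0.01923731, -0.04266105, -0.13080047,  0.03260518, -0.00701356,
        0.04273572]), 'joint_torque': array([ 1.95192308e-05, -5.82722104e+01,  2.93058532e+01,  6.99723333e+00,
        7.06657040e-03, -1.64618368e-04]), 'tcp_pos': array([0.23751031, 0.63131247, 0.22562809]), 'eef_rot': array([ 1.79905283e+02, -7.49642213e-03, -2.06249189e+01]), 'contact_force': array([0.01228034, 0.37278886, 0.22801008]), 'moment': array([-0.05874158, -0.00451548,  0.07958844]), 'gripper_force': 0.0, 'gripper_width': 0.08732872665934727} 0.0188
top {'fovy': 45.01161423417737, 'cx': 264.5278835571161, 'cy': 189.21055872577426, 'eye': array([ 0.52733676, -0.00866723,  1.06127874]), 'rotation': array([  2.61120591,   0.24432593, -90.51379207])}
side {'fovy': 47.01116330538359, 'cx': 257.51859007038377, 'cy': 194.7090432449338, 'eye': array([ 0.44654834, -0.72480626,  0.60708408]), 'rotation': array([ 57.07979769,   1.35411253, -12.00279098])}
```

View pics/top1.png

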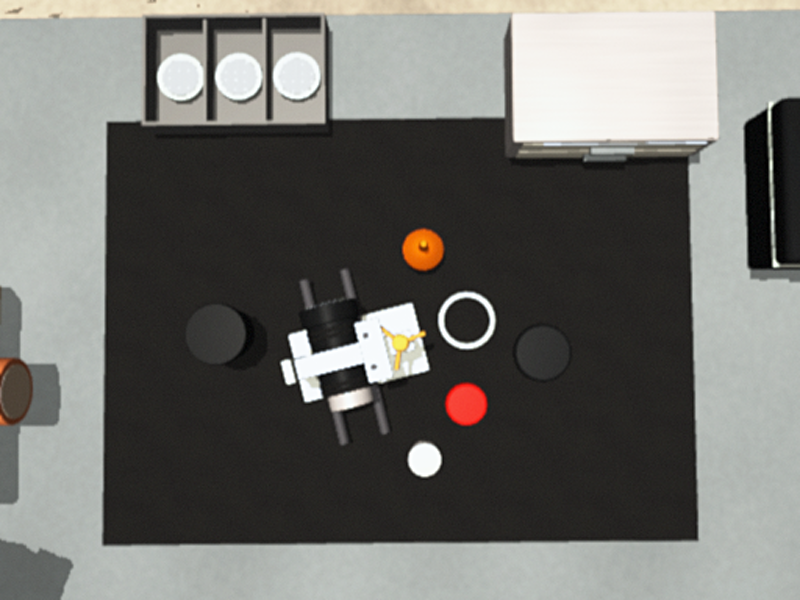

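View pics/side1.png

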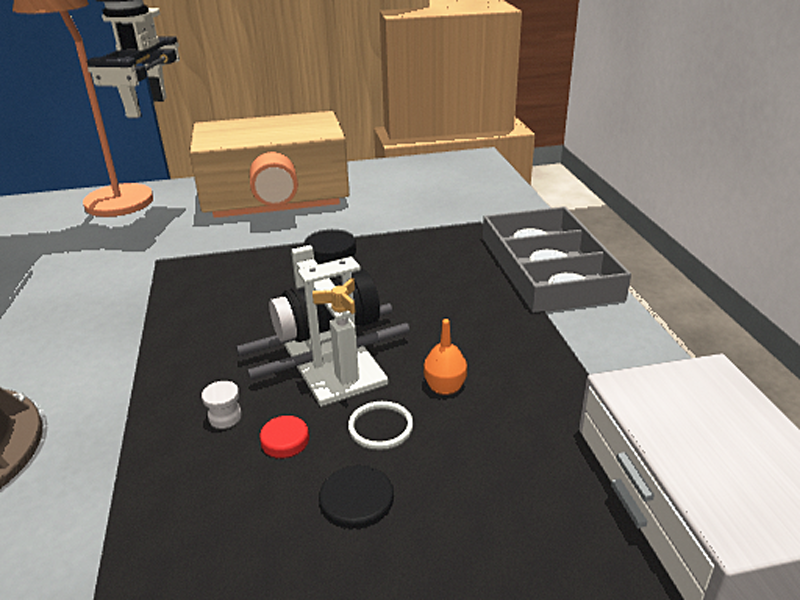

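The top view shows the clamp hub at about (400,342), with wing tips near (383,329), (424,334) and (397,366). The plate lies to the left of the hub. The side view shows the hub at about (341,291). I'll enlarge both.

Run:
```python
from plant import r, optics, job
import cv2,numpy as np
c=optics.capture("top")["img"][185:260,210:285]
d=optics.capture("side")["img"][150:225,185:260]
cv2.imwrite("pics/crop.png",np.hstack([cv2.resize(x,(400,400),interpolation=cv2.INTER_CUBIC) for x in (c,d)]))
```

```text
(no output)
```

View pics/crop.png

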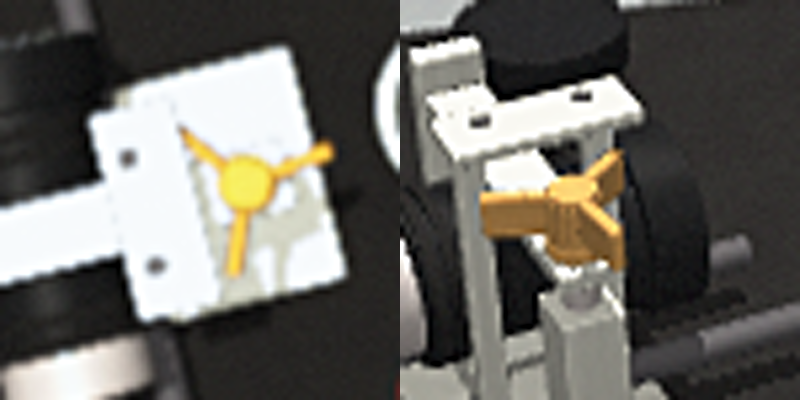

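The top crop shows the hub at (246,184), visible wing tips at (331,152) and (234,273), and plate screws at (127,158) and (156,265). In the side crop the hub top is at (573,190).

```bash
cat > h.py <<'E'
import numpy as np
from scipy.spatial.transform import Rotation as R
C={"top":(45.01161423417737,264.5278835571161,189.21055872577426,[0.52733676,-0.00866723,1.06127874],[2.61120591,0.24432593,-90.51379207]),
"side":(47.01116330538359,257.51859007038377,194.7090432449338,[0.44654834,-0.72480626,0.60708408],[57.07979769,1.35411253,-12.00279098])}
def ray(n,u,v):
    f,cx,cy,e,a=C[n]; F=192/np.tan(np.radians(f/2))
    d=R.from_euler('xyz',a,degrees=True).apply([(u-cx)/F,-(v-cy)/F,-1]); return np.array(e),d/np.linalg.norm(d)
def atz(n,u,v,z):
    e,d=ray(n,u,v); return e+d*(z-e[2])/d[2]
E
python3 - <<'E'
from h import *
t=lambda x,y:(210+x/5.3333-.4,185+y/5.3333-.4); s=lambda x,y:(185+(x-400)/5.3333-.4,150+y/5.3333-.4)
a,b=ray("top",*t(246,184)),ray("side",*s(573,190))
M=np.stack([b*1 for b in (a[1],-b[1])],1); k=np.linalg.lstsq(M,b[0]-a[0],rcond=None)[0]
p,q=a[0]+a[1]*k[0],b[0]+b[1]*k[1]; print("tri",p,q)
z=.156; h=atz("top",*t(246,184),z); print("hub",h)
p1,p2=[atz("top",*t(*v),.170) for v in((127,158),(156,265))]
x=p1-p2; cx=np.degrees(np.arctan2(x[1],x[0])); print("clamp x yaw",cx, np.linalg.norm(x)); m=(p1+p2)/2
print("plate mid in clamp", R.from_euler('z',-cx,degrees=True).apply(m-h))
for l in((331,152),(234,273),(184,131)):
    w=atz("top",*t(*l),.154)-h; print("wing",np.linalg.norm(w[:2]),np.degrees(np.arctan2(w[1],w[0]))-cx)
E
```

```text
tri [0.51046115 0.01252056 0.1555864 ] [0.51143775 0.01242204 0.1555659 ]
hub [0.51046886 0.01251088 0.156     ]
clamp x yaw 14.838800871963366 0.03983310085342996
plate mid in clamp [0.00061553 0.03849136 0.014     ]
wing 0.03322603504089852 -84.78272116735208
wing 0.03283444583970154 156.93054028653515
wing 0.029921831932056 34.31472832961365
```

```bash
cat >> h.py <<'E'
HUB=np.array([.5107,.0125]); CX=14.8
def pose(th,off,z,r=.037):
    a=np.radians(th+CX); u=np.array([np.cos(a),np.sin(a)]); n=np.array([-u[1],u[0]])
    return np.r_[HUB+r*u+off*n,z], th+CX+90
def rows(L,p0=None,claw=1):
    from plant import r
    s=r.get_state(); 
    if p0 is None: p0=s["tcp_pos"],s["eef_rot"][2]
    T=R.from_euler('xyz',[180,0,p0[1]],degrees=True)
    for w in L:
        p,y=pose(*w); d=T.inv().apply(p-p0[0])/.03; a=-((y-p0[1]+180)%360-180)
        print(f"{w[0]:7.1f} ", '{"xyz":[%.2f,%.2f,%.2f],"delta_rot":[0,0,%.1f],"claw":%d}'%(*d,a,claw))
E
python3 -c "
from h import *
rows([(-84,.018,.226),(-84,.018,.19)])"
```

```text
-84.0  {"xyz":[17.05,16.63,0.00],"delta_rot":[0,0,-41.4],"claw":1}
  -84.0  {"xyz":[17.05,16.63,1.20],"delta_rot":[0,0,-41.4],"claw":1}
```

```bash
python3 -m crank '[{"xyz":[5,5,0],"delta_rot":[0,0,-12],"claw":1},{"xyz":[10,10,0],"delta_rot":[0,0,-25],"claw":1},{"xyz":[17.05,16.63,0],"delta_rot":[0,0,-41.4],"claw":1},{"xyz":[17.05,16.63,0],"delta_rot":[0,0,-41.4],"claw":1},{"xyz":[17.05,16.63,0],"delta_rot":[0,0,-41.4],"claw":1},{"xyz":[17.05,16.63,0],"delta_rot":[0,0,-41.4],"claw":1},{"xyz":[17.05,16.63,0],"delta_rot":[0,0,-41.4],"claw":1},{"xyz":[17.05,16.63,0],"delta_rot":[0,0,-41.4],"claw":1},{"xyz":[17.05,16.63,0],"delta_rot":[0,0,-41.4],"claw":1},{"xyz":[17.05,16.63,0],"delta_rot":[0,0,-41.4],"claw":1},{"xyz":[17.05,16.63,0],"delta_rot":[0,0,-41.4],"claw":1},{"xyz":[17.05,16.63,0],"delta_rot":[0,0,-41.4],"claw":1},{"xyz":[17.05,16.63,0],"delta_rot":[0,0,-41.4],"claw":1},{"xyz":[17.05,16.63,0],"delta_rot":[0,0,-41.4],"claw":1},{"xyz":[17.05,16.63,0.6],"delta_rot":[0,0,-41.4],"claw":1},{"xyz":[17.05,16.63,1.2],"delta_rot":[0,0,-41.4],"claw":1},{"xyz":[17.05,16.63,1.2],"delta_rot":[0,0,-41.4],"claw":1}]' 20
python3 - <<'E'
from h import *
from plant import r,optics
import cv2
s=r.get_state();print(s["joints"],pose(-84,.018,.19))
c=optics.capture("wrist");cv2.imwrite("pics/w1.png",c.pop("img"));print(c)
rows([(-84,.018,.141)])
E
```

```text
time_s: 2.33
tcp_pos: [0.5396, -0.0145, 0.1896]
eef_rot: [-180.0, 0.1, 20.9]
contact_force: [0.3, 0.6, -0.1]
gripper_width: 0.0004
gripper_force: 0.0
[ 1.92611318e+01  9.55240166e+00 -1.93853765e+01 -2.25326012e-02
 -6.11929177e+01  9.16198268e+01] (array([ 0.54066582, -0.01569662,  0.19      ]), 20.799999999999997)
{'fovy': 63.89056377929949, 'cx': 251.96962329462684, 'cy': 193.06254857533375, 'hand_eye': array([[-5.70031059e-04,  9.59135637e-01,  2.82946117e-01,
         7.54238103e-02],
       [ 9.99998247e-01,  4.20110304e-05,  1.87221436e-03,
         2.67395088e-04],
       [ 1.78382065e-03,  2.82946688e-01, -9.59133979e-01,
        -1.57911026e-01],
       [ 0.00000000e+00,  0.00000000e+00,  0.00000000e+00,
         1.00000000e+00]])}
  -84.0  {"xyz":[-0.01,0.04,1.66],"delta_rot":[0,0,0.1],"claw":1}
```

View pics/w1.png

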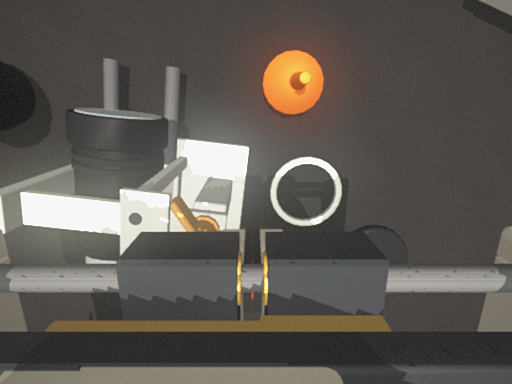

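The wrist view shows the shut fingers beside the hub (about (205,225)), with the way down clear. Lowering now.

```bash
python3 -m crank '[{"xyz":[-0.01,0.04,0.8],"delta_rot":[0,0,0],"claw":1},{"xyz":[-0.01,0.04,1.64],"delta_rot":[0,0,0],"claw":1},{"xyz":[-0.01,0.04,1.64],"delta_rot":[0,0,0],"claw":1}]'
python3 - <<'E'
from h import *
L=[(-84,.0125,.141)]+[(t,.0125,.141) for t in np.linspace(-84,-190,17)[1:]]
rows(L+[(-190,.017,.141),(-190,.019,.2)])
E
```

```text
time_s: 2.75
tcp_pos: [0.5401, -0.0163, 0.1408]
eef_rot: [-180.0, 0.1, 20.8]
contact_force: [-0.1, 0.5, 0.1]
gripper_width: 0.0005
gripper_force: 0.0
  -84.0  {"xyz":[-0.16,-0.01,-0.01],"delta_rot":[0,0,0.0],"claw":1}
  -90.6  {"xyz":[-0.30,0.03,-0.01],"delta_rot":[0,0,6.6],"claw":1}
  -97.2  {"xyz":[-0.45,0.05,-0.01],"delta_rot":[0,0,13.3],"claw":1}
 -103.9  {"xyz":[-0.60,0.06,-0.01],"delta_rot":[0,0,19.9],"claw":1}
 -110.5  {"xyz":[-0.75,0.04,-0.01],"delta_rot":[0,0,26.5],"claw":1}
 -117.1  {"xyz":[-0.90,0.01,-0.01],"delta_rot":[0,0,33.1],"claw":1}
 -123.8  {"xyz":[-1.04,-0.03,-0.01],"delta_rot":[0,0,39.8],"claw":1}
 -130.4  {"xyz":[-1.18,-0.09,-0.01],"delta_rot":[0,0,46.4],"claw":1}
 -137.0  {"xyz":[-1.31,-0.17,-0.01],"delta_rot":[0,0,53.0],"claw":1}
 -143.6  {"xyz":[-1.43,-0.26,-0.01],"delta_rot":[0,0,59.6],"claw":1}
 -150.2  {"xyz":[-1.54,-0.37,-0.01],"delta_rot":[0,0,66.3],"claw":1}
 -156.9  {"xyz":[-1.63,-0.49,-0.01],"delta_rot":[0,0,72.9],"claw":1}
 -163.5  {"xyz":[-1.71,-0.61,-0.01],"delta_rot":[0,0,79.5],"claw":1}
 -170.1  {"xyz":[-1.78,-0.75,-0.01],"delta_rot":[0,0,86.1],"claw":1}
 -176.8  {"xyz":[-1.83,-0.89,-0.01],"delta_rot":[0,0,92.8],"claw":1}
 -183.4  {"xyz":[-1.86,-1.04,-0.01],"delta_rot":[0,0,99.4],"claw":1}
 -190.0  {"xyz":[-1.88,-1.19,-0.01],"delta_rot":[0,0,106.0],"claw":1}
 -190.0  {"xyz":[-1.92,-1.04,-0.01],"delta_rot":[0,0,106.0],"claw":1}
 -190.0  {"xyz":[-1.94,-0.98,-1.97],"delta_rot":[0,0,106.0],"claw":1}
```

```bash
python3 -m crank '[{"xyz":[-0.16,-0.01,0],"delta_rot":[0,0,0],"claw":1},{"xyz":[-0.3,0.03,0],"delta_rot":[0,0,6.6],"claw":1},{"xyz":[-0.45,0.05,0],"delta_rot":[0,0,13.3],"claw":1},{"xyz":[-0.6,0.06,0],"delta_rot":[0,0,19.9],"claw":1},{"xyz":[-0.75,0.04,0],"delta_rot":[0,0,26.5],"claw":1}]'
python3 - <<'E'
from h import *
rows([(t,.0125,.141) for t in np.linspace(-110.5,-190,13)[1:]]+[(-190,.017,.141),(-190,.019,.2)])
E
```

```text
time_s: 3.38
tcp_pos: [0.5213, -0.0256, 0.1432]
eef_rot: [-180.0, -0.2, -5.9]
contact_force: [1.5, -0.7, -1.4]
gripper_width: 0.0005
gripper_force: 0.7
 -117.1  {"xyz":[-0.20,0.05,0.07],"delta_rot":[0,0,6.4],"claw":1}
 -123.8  {"xyz":[-0.35,0.07,0.07],"delta_rot":[0,0,13.0],"claw":1}
 -130.4  {"xyz":[-0.50,0.08,0.07],"delta_rot":[0,0,19.7],"claw":1}
 -137.0  {"xyz":[-0.65,0.06,0.07],"delta_rot":[0,0,26.3],"claw":1}
 -143.6  {"xyz":[-0.80,0.04,0.07],"delta_rot":[0,0,32.9],"claw":1}
 -150.2  {"xyz":[-0.94,-0.01,0.07],"delta_rot":[0,0,39.5],"claw":1}
 -156.9  {"xyz":[-1.08,-0.07,0.07],"delta_rot":[0,0,46.2],"claw":1}
 -163.5  {"xyz":[-1.21,-0.15,0.07],"delta_rot":[0,0,52.8],"claw":1}
 -170.1  {"xyz":[-1.33,-0.24,0.07],"delta_rot":[0,0,59.4],"claw":1}
 -176.8  {"xyz":[-1.44,-0.34,0.07],"delta_rot":[0,0,66.0],"claw":1}
 -183.4  {"xyz":[-1.53,-0.46,0.07],"delta_rot":[0,0,72.7],"claw":1}
 -190.0  {"xyz":[-1.62,-0.59,0.07],"delta_rot":[0,0,79.3],"claw":1}
 -190.0  {"xyz":[-1.59,-0.44,0.07],"delta_rot":[0,0,79.3],"claw":1}
 -190.0  {"xyz":[-1.58,-0.37,-1.89],"delta_rot":[0,0,79.3],"claw":1}
```

```bash
python3 -m crank '[{"xyz":[-0.2,0.05,0.03],"delta_rot":[0,0,6.4],"claw":1},{"xyz":[-0.35,0.07,0.03],"delta_rot":[0,0,13],"claw":1},{"xyz":[-0.5,0.08,0.03],"delta_rot":[0,0,19.7],"claw":1},{"xyz":[-0.65,0.06,0.03],"delta_rot":[0,0,26.3],"claw":1},{"xyz":[-0.8,0.04,0.03],"delta_rot":[0,0,32.9],"claw":1},{"xyz":[-0.94,-0.01,0.03],"delta_rot":[0,0,39.5],"claw":1},{"xyz":[-1.08,-0.07,0.03],"delta_rot":[0,0,46.2],"claw":1},{"xyz":[-1.21,-0.15,0.03],"delta_rot":[0,0,52.8],"claw":1},{"xyz":[-1.33,-0.24,0.03],"delta_rot":[0,0,59.4],"claw":1},{"xyz":[-1.44,-0.34,0.03],"delta_rot":[0,0,66],"claw":1},{"xyz":[-1.53,-0.46,0.03],"delta_rot":[0,0,72.7],"claw":1},{"xyz":[-1.62,-0.59,0.03],"delta_rot":[0,0,79.3],"claw":1},{"xyz":[-1.62,-0.59,0.03],"delta_rot":[0,0,79.3],"claw":1}]'
python3 - <<'E'
from h import *
p,y=pose(-190,.0125,.141);print(p,y)
rows([(-190,.017,.141),(-190,.018,.195)]+[(t,.018,.195) for t in np.linspace(-190,-70,13)[1:]]+[(-70,.018,.195)])
E
```

```text
time_s: 5.0
tcp_pos: [0.4741, -0.003, 0.1419]
eef_rot: [-179.9, 0.0, -84.9]
contact_force: [-0.1, -0.3, -0.3]
gripper_width: 0.0007
gripper_force: 0.3
[ 0.47487574 -0.00305224  0.141     ] -85.19999999999999
 -190.0  {"xyz":[0.16,-0.02,0.03],"delta_rot":[0,0,0.3],"claw":1}
 -190.0  {"xyz":[0.19,-0.02,-1.77],"delta_rot":[0,0,0.3],"claw":1}
 -180.0  {"xyz":[0.39,-0.15,-1.77],"delta_rot":[0,0,-9.7],"claw":1}
 -170.0  {"xyz":[0.58,-0.30,-1.77],"delta_rot":[0,0,-19.7],"claw":1}
 -160.0  {"xyz":[0.73,-0.49,-1.77],"delta_rot":[0,0,-29.7],"claw":1}
 -150.0  {"xyz":[0.84,-0.70,-1.77],"delta_rot":[0,0,-39.7],"claw":1}
 -140.0  {"xyz":[0.92,-0.92,-1.77],"delta_rot":[0,0,-49.7],"claw":1}
 -130.0  {"xyz":[0.96,-1.16,-1.77],"delta_rot":[0,0,-59.7],"claw":1}
 -120.0  {"xyz":[0.96,-1.40,-1.77],"delta_rot":[0,0,-69.7],"claw":1}
 -110.0  {"xyz":[0.92,-1.63,-1.77],"delta_rot":[0,0,-79.7],"claw":1}
 -100.0  {"xyz":[0.83,-1.85,-1.77],"delta_rot":[0,0,-89.7],"claw":1}
  -90.0  {"xyz":[0.71,-2.06,-1.77],"delta_rot":[0,0,-99.7],"claw":1}
  -80.0  {"xyz":[0.55,-2.24,-1.77],"delta_rot":[0,0,-109.7],"claw":1}
  -70.0  {"xyz":[0.37,-2.39,-1.77],"delta_rot":[0,0,-119.7],"claw":1}
  -70.0  {"xyz":[0.37,-2.39,-1.77],"delta_rot":[0,0,-119.7],"claw":1}
```

```bash
python3 -m crank '[{"xyz":[0.18,-0.02,0],"delta_rot":[0,0,0],"claw":1},{"xyz":[0.18,-0.02,-0.9],"delta_rot":[0,0,0],"claw":1},{"xyz":[0.19,-0.02,-1.77],"delta_rot":[0,0,0],"claw":1},{"xyz":[0.39,-0.15,-1.77],"delta_rot":[0,0,-10],"claw":1},{"xyz":[0.58,-0.3,-1.77],"delta_rot":[0,0,-20],"claw":1},{"xyz":[0.73,-0.49,-1.77],"delta_rot":[0,0,-30],"claw":1},{"xyz":[0.84,-0.7,-1.77],"delta_rot":[0,0,-40],"claw":1},{"xyz":[0.92,-0.92,-1.77],"delta_rot":[0,0,-50],"claw":1},{"xyz":[0.96,-1.16,-1.77],"delta_rot":[0,0,-60],"claw":1},{"xyz":[0.96,-1.4,-1.77],"delta_rot":[0,0,-70],"claw":1},{"xyz":[0.92,-1.63,-1.77],"delta_rot":[0,0,-80],"claw":1},{"xyz":[0.83,-1.85,-1.77],"delta_rot":[0,0,-90],"claw":1},{"xyz":[0.71,-2.06,-1.77],"delta_rot":[0,0,-100],"claw":1},{"xyz":[0.55,-2.24,-1.77],"delta_rot":[0,0,-110],"claw":1},{"xyz":[0.37,-2.39,-1.77],"delta_rot":[0,0,-119.7],"claw":1},{"xyz":[0.37,-2.39,-1.77],"delta_rot":[0,0,-119.7],"claw":1},{"xyz":[0.37,-2.39,-1.77],"delta_rot":[0,0,-119.7],"claw":1}]'
python3 - <<'E'
from h import *
from plant import optics
import cv2
c=optics.capture("side")["img"][140:230,180:280]
d=optics.capture("top")["img"][175:265,200:300]
cv2.imwrite("pics/c2.png",np.hstack([cv2.resize(x,(400,360),interpolation=cv2.INTER_CUBIC) for x in (d,c)]))
rows([(-70,.0185,.14)])
E
```

```text
time_s: 7.12
tcp_pos: [0.546, -0.0083, 0.1936]
eef_rot: [-180.0, 0.0, 34.5]
contact_force: [0.7, 0.4, 0.4]
gripper_width: 0.0005
gripper_force: 0.0
  -70.0  {"xyz":[0.05,-0.01,1.79],"delta_rot":[0,0,-0.2],"claw":1}
```

View pics/c2.png

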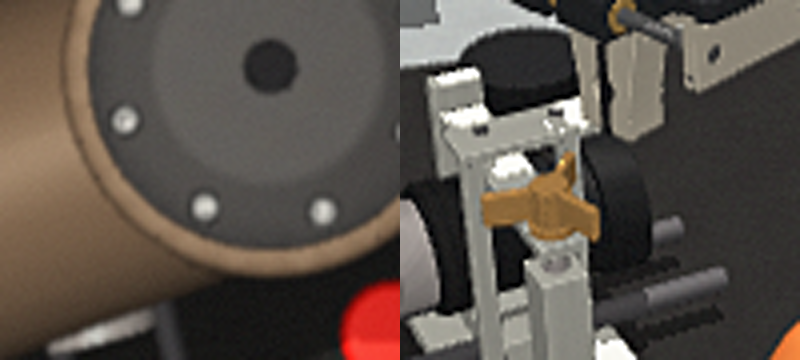

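The side view shows the front wing swung to the right, tip at (600,225), as predicted for -70°. Next is the second stroke.

Run:
```python
from h import *
rows([(-70,.0185,.141),(-70,.0125,.141)]+[(t,.0125,.141) for t in np.linspace(-70,-190,16)[1:]])
```

```text
-70.0  {"xyz":[0.05,-0.01,1.76],"delta_rot":[0,0,-0.2],"claw":1}
  -70.0  {"xyz":[-0.15,-0.01,1.76],"delta_rot":[0,0,-0.2],"claw":1}
  -78.0  {"xyz":[-0.33,0.04,1.76],"delta_rot":[0,0,7.8],"claw":1}
  -86.0  {"xyz":[-0.51,0.06,1.76],"delta_rot":[0,0,15.8],"claw":1}
  -94.0  {"xyz":[-0.69,0.06,1.76],"delta_rot":[0,0,23.8],"claw":1}
 -102.0  {"xyz":[-0.87,0.03,1.76],"delta_rot":[0,0,31.8],"claw":1}
 -110.0  {"xyz":[-1.04,-0.02,1.76],"delta_rot":[0,0,39.8],"claw":1}
 -118.0  {"xyz":[-1.21,-0.10,1.76],"delta_rot":[0,0,47.8],"claw":1}
 -126.0  {"xyz":[-1.36,-0.20,1.76],"delta_rot":[0,0,55.8],"claw":1}
 -134.0  {"xyz":[-1.50,-0.32,1.76],"delta_rot":[0,0,63.8],"claw":1}
 -142.0  {"xyz":[-1.62,-0.46,1.76],"delta_rot":[0,0,71.8],"claw":1}
 -150.0  {"xyz":[-1.71,-0.61,1.76],"delta_rot":[0,0,79.8],"claw":1}
 -158.0  {"xyz":[-1.79,-0.77,1.76],"delta_rot":[0,0,87.8],"claw":1}
 -166.0  {"xyz":[-1.84,-0.95,1.76],"delta_rot":[0,0,95.8],"claw":1}
 -174.0  {"xyz":[-1.87,-1.13,1.76],"delta_rot":[0,0,103.8],"claw":1}
 -182.0  {"xyz":[-1.87,-1.31,1.76],"delta_rot":[0,0,111.8],"claw":1}
 -190.0  {"xyz":[-1.85,-1.49,1.76],"delta_rot":[0,0,119.8],"claw":1}
```

```bash
python3 -m crank '[{"xyz":[0.05,-0.01,0.9],"delta_rot":[0,0,0],"claw":1},{"xyz":[0.05,-0.01,1.76],"delta_rot":[0,0,0],"claw":1},{"xyz":[0.05,-0.01,1.76],"delta_rot":[0,0,0],"claw":1},{"xyz":[-0.15,-0.01,1.76],"delta_rot":[0,0,0],"claw":1},{"xyz":[-0.33,0.04,1.76],"delta_rot":[0,0,7.8],"claw":1},{"xyz":[-0.51,0.06,1.76],"delta_rot":[0,0,15.8],"claw":1},{"xyz":[-0.69,0.06,1.76],"delta_rot":[0,0,23.8],"claw":1},{"xyz":[-0.87,0.03,1.76],"delta_rot":[0,0,31.8],"claw":1},{"xyz":[-1.04,-0.02,1.76],"delta_rot":[0,0,39.8],"claw":1},{"xyz":[-1.21,-0.1,1.76],"delta_rot":[0,0,47.8],"claw":1},{"xyz":[-1.36,-0.2,1.76],"delta_rot":[0,0,55.8],"claw":1},{"xyz":[-1.5,-0.32,1.76],"delta_rot":[0,0,63.8],"claw":1},{"xyz":[-1.62,-0.46,1.76],"delta_rot":[0,0,71.8],"claw":1},{"xyz":[-1.71,-0.61,1.76],"delta_rot":[0,0,79.8],"claw":1},{"xyz":[-1.79,-0.77,1.76],"delta_rot":[0,0,87.8],"claw":1},{"xyz":[-1.84,-0.95,1.76],"delta_rot":[0,0,95.8],"claw":1},{"xyz":[-1.87,-1.13,1.76],"delta_rot":[0,0,103.8],"claw":1},{"xyz":[-1.87,-1.31,1.76],"delta_rot":[0,0,111.8],"claw":1},{"xyz":[-1.85,-1.49,1.76],"delta_rot":[0,0,119.8],"claw":1},{"xyz":[-1.85,-1.49,1.76],"delta_rot":[0,0,119.8],"claw":1}]'
python3 -c "
from h import *
rows([(-190,.018,.141),(-190,.018,.195),(-70,.0185,.195)])"
```

```text
time_s: 9.72
tcp_pos: [0.4751, -0.0029, 0.142]
eef_rot: [-179.9, 0.0, -85.1]
contact_force: [-1.2, -0.6, 0.4]
gripper_width: 0.0004
gripper_force: 0.5
 -190.0  {"xyz":[0.19,0.01,0.03],"delta_rot":[0,0,0.1],"claw":1}
 -190.0  {"xyz":[0.19,0.01,-1.77],"delta_rot":[0,0,0.1],"claw":1}
  -70.0  {"xyz":[0.35,-2.37,-1.77],"delta_rot":[0,0,-119.9],"claw":1}
```

Same return move as before.

```bash
python3 -m crank '[{"xyz":[0.19,0.01,0],"delta_rot":[0,0,0],"claw":1},{"xyz":[0.19,0.01,-0.9],"delta_rot":[0,0,0],"claw":1},{"xyz":[0.19,0,-1.77],"delta_rot":[0,0,0],"claw":1},{"xyz":[0.39,-0.15,-1.77],"delta_rot":[0,0,-10],"claw":1},{"xyz":[0.58,-0.3,-1.77],"delta_rot":[0,0,-20],"claw":1},{"xyz":[0.73,-0.49,-1.77],"delta_rot":[0,0,-30],"claw":1},{"xyz":[0.84,-0.7,-1.77],"delta_rot":[0,0,-40],"claw":1},{"xyz":[0.92,-0.92,-1.77],"delta_rot":[0,0,-50],"claw":1},{"xyz":[0.96,-1.16,-1.77],"delta_rot":[0,0,-60],"claw":1},{"xyz":[0.96,-1.4,-1.77],"delta_rot":[0,0,-70],"claw":1},{"xyz":[0.92,-1.63,-1.77],"delta_rot":[0,0,-80],"claw":1},{"xyz":[0.83,-1.85,-1.77],"delta_rot":[0,0,-90],"claw":1},{"xyz":[0.71,-2.06,-1.77],"delta_rot":[0,0,-100],"claw":1},{"xyz":[0.55,-2.24,-1.77],"delta_rot":[0,0,-110],"claw":1},{"xyz":[0.35,-2.37,-1.77],"delta_rot":[0,0,-119.9],"claw":1},{"xyz":[0.35,-2.37,-1.77],"delta_rot":[0,0,-119.9],"claw":1},{"xyz":[0.35,-2.37,-1.77],"delta_rot":[0,0,-119.9],"claw":1}]'
python3 - <<'E'
from h import *
from plant import optics
import cv2
c=optics.capture("side")["img"][140:230,180:280]
cv2.imwrite("pics/c3.png",cv2.resize(c,(600,540),interpolation=cv2.INTER_CUBIC))
rows([(-70,.0185,.14),(-70,.0125,.14),(-190,.0125,.14)])
E
```

```text
time_s: 11.85
tcp_pos: [0.5467, -0.0076, 0.194]
eef_rot: [180.0, -0.0, 34.6]
contact_force: [0.3, -0.1, 0.2]
gripper_width: 0.0005
gripper_force: 0.0
  -70.0  {"xyz":[0.01,-0.00,1.80],"delta_rot":[0,0,-0.2],"claw":1}
  -70.0  {"xyz":[-0.19,-0.00,1.80],"delta_rot":[0,0,-0.2],"claw":1}
 -190.0  {"xyz":[-1.88,-1.48,1.80],"delta_rot":[0,0,119.8],"claw":1}
```

View pics/c3.png

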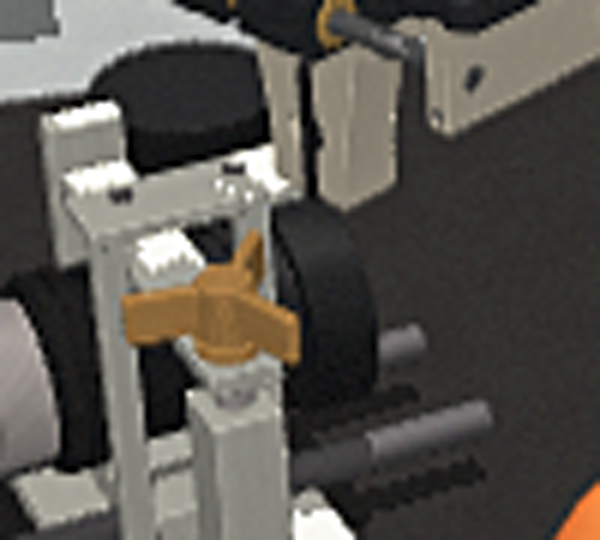

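The wings are in the same position, front tip at (298,335), so another full 120° was gained. Starting stroke 3.

```bash
python3 -m crank '[{"xyz":[0.01,0,0.9],"delta_rot":[0,0,0],"claw":1},{"xyz":[0.01,0,1.78],"delta_rot":[0,0,0],"claw":1},{"xyz":[0.01,0,1.78],"delta_rot":[0,0,0],"claw":1},{"xyz":[-0.19,0,1.78],"delta_rot":[0,0,0],"claw":1},{"xyz":[-0.37,0.05,1.78],"delta_rot":[0,0,7.8],"claw":1},{"xyz":[-0.55,0.07,1.78],"delta_rot":[0,0,15.8],"claw":1},{"xyz":[-0.73,0.07,1.78],"delta_rot":[0,0,23.8],"claw":1},{"xyz":[-0.91,0.04,1.78],"delta_rot":[0,0,31.8],"claw":1},{"xyz":[-1.08,-0.01,1.78],"delta_rot":[0,0,39.8],"claw":1},{"xyz":[-1.25,-0.09,1.78],"delta_rot":[0,0,47.8],"claw":1},{"xyz":[-1.4,-0.19,1.78],"delta_rot":[0,0,55.8],"claw":1},{"xyz":[-1.54,-0.31,1.78],"delta_rot":[0,0,63.8],"claw":1},{"xyz":[-1.66,-0.45,1.78],"delta_rot":[0,0,71.8],"claw":1},{"xyz":[-1.75,-0.6,1.78],"delta_rot":[0,0,79.8],"claw":1},{"xyz":[-1.83,-0.76,1.78],"delta_rot":[0,0,87.8],"claw":1},{"xyz":[-1.88,-0.94,1.78],"delta_rot":[0,0,95.8],"claw":1},{"xyz":[-1.91,-1.12,1.78],"delta_rot":[0,0,103.8],"claw":1},{"xyz":[-1.91,-1.3,1.78],"delta_rot":[0,0,111.8],"claw":1},{"xyz":[-1.88,-1.48,1.78],"delta_rot":[0,0,119.8],"claw":1},{"xyz":[-1.88,-1.48,1.78],"delta_rot":[0,0,119.8],"claw":1}]'
python3 -c "
from h import *
rows([(-190,.018,.141),(-190,.018,.195),(-70,.0185,.195)])"
```

```text
time_s: 14.4
tcp_pos: [0.4753, -0.003, 0.1417]
eef_rot: [-179.9, 0.0, -85.0]
contact_force: [-0.6, -0.9, 0.4]
gripper_width: 0.0005
gripper_force: 0.5
 -190.0  {"xyz":[0.19,0.01,0.02],"delta_rot":[0,0,0.2],"claw":1}
 -190.0  {"xyz":[0.19,0.01,-1.78],"delta_rot":[0,0,0.2],"claw":1}
  -70.0  {"xyz":[0.36,-2.37,-1.78],"delta_rot":[0,0,-119.8],"claw":1}
```

```bash
python3 -m crank '[{"xyz":[0.19,0.01,0],"delta_rot":[0,0,0],"claw":1},{"xyz":[0.19,0.01,-0.9],"delta_rot":[0,0,0],"claw":1},{"xyz":[0.19,0,-1.77],"delta_rot":[0,0,0],"claw":1},{"xyz":[0.39,-0.15,-1.77],"delta_rot":[0,0,-10],"claw":1},{"xyz":[0.58,-0.3,-1.77],"delta_rot":[0,0,-20],"claw":1},{"xyz":[0.73,-0.49,-1.77],"delta_rot":[0,0,-30],"claw":1},{"xyz":[0.84,-0.7,-1.77],"delta_rot":[0,0,-40],"claw":1},{"xyz":[0.92,-0.92,-1.77],"delta_rot":[0,0,-50],"claw":1},{"xyz":[0.96,-1.16,-1.77],"delta_rot":[0,0,-60],"claw":1},{"xyz":[0.96,-1.4,-1.77],"delta_rot":[0,0,-70],"claw":1},{"xyz":[0.92,-1.63,-1.77],"delta_rot":[0,0,-80],"claw":1},{"xyz":[0.83,-1.85,-1.77],"delta_rot":[0,0,-90],"claw":1},{"xyz":[0.71,-2.06,-1.77],"delta_rot":[0,0,-100],"claw":1},{"xyz":[0.55,-2.24,-1.77],"delta_rot":[0,0,-110],"claw":1},{"xyz":[0.36,-2.37,-1.77],"delta_rot":[0,0,-119.8],"claw":1},{"xyz":[0.36,-2.37,-1.77],"delta_rot":[0,0,-119.8],"claw":1},{"xyz":[0.36,-2.37,-1.77],"delta_rot":[0,0,-119.8],"claw":1}]'
python3 - <<'E'
from h import *
rows([(-70,.0185,.14),(-70,.0125,.14)]+[(t,.0125,.14) for t in (-75,-80,-85,-90,-95)])
E
```

```text
time_s: 16.52
tcp_pos: [0.5468, -0.0079, 0.1936]
eef_rot: [180.0, -0.0, 34.6]
contact_force: [0.2, 0.1, 0.4]
gripper_width: 0.0006
gripper_force: 0.0
  -70.0  {"xyz":[0.02,-0.01,1.79],"delta_rot":[0,0,-0.2],"claw":1}
  -70.0  {"xyz":[-0.18,-0.01,1.79],"delta_rot":[0,0,-0.2],"claw":1}
  -75.0  {"xyz":[-0.29,0.02,1.79],"delta_rot":[0,0,4.8],"claw":1}
  -80.0  {"xyz":[-0.40,0.04,1.79],"delta_rot":[0,0,9.8],"claw":1}
  -85.0  {"xyz":[-0.52,0.06,1.79],"delta_rot":[0,0,14.8],"claw":1}
  -90.0  {"xyz":[-0.63,0.06,1.79],"delta_rot":[0,0,19.8],"claw":1}
  -95.0  {"xyz":[-0.74,0.05,1.79],"delta_rot":[0,0,24.8],"claw":1}
```

```bash
python3 -m crank '[{"xyz":[0.02,-0.01,0.9],"delta_rot":[0,0,0],"claw":1},{"xyz":[0.02,-0.01,1.79],"delta_rot":[0,0,0],"claw":1},{"xyz":[0.02,-0.01,1.79],"delta_rot":[0,0,0],"claw":1},{"xyz":[-0.18,-0.01,1.79],"delta_rot":[0,0,0],"claw":1},{"xyz":[-0.29,0.02,1.79],"delta_rot":[0,0,4.8],"claw":1},{"xyz":[-0.4,0.04,1.79],"delta_rot":[0,0,9.8],"claw":1},{"xyz":[-0.52,0.06,1.79],"delta_rot":[0,0,14.8],"claw":1},{"xyz":[-0.63,0.06,1.79],"delta_rot":[0,0,19.8],"claw":1},{"xyz":[-0.74,0.05,1.79],"delta_rot":[0,0,24.8],"claw":1},{"xyz":[-0.74,0.05,1.79],"delta_rot":[0,0,24.8],"claw":1},{"xyz":[-0.74,0.05,1.79],"delta_rot":[0,0,24.8],"claw":1}]'
python3 - <<'E'
from h import *
print(pose(-95,.0125,.14))
rows([(t,.0125,.14) for t in (-95,-97,-99,-101,-103,-105,-107,-109,-111,-113,-115)],p0=(*[pose(-95,.0125,.14)[i] for i in (0,1)],))
E
```

```text
time_s: 17.9
tcp_pos: [0.5302, -0.0214, 0.1409]
eef_rot: [180.0, -0.1, 10.1]
contact_force: [0.8, -0.5, 1.0]
gripper_width: 0.0004
gripper_force: 0.7
(array([ 0.52931535, -0.02183247,  0.14      ]), 9.799999999999997)
  -95.0  {"xyz":[0.00,0.00,0.00],"delta_rot":[0,0,-0.0],"claw":1}
  -97.0  {"xyz":[-0.04,0.01,0.00],"delta_rot":[0,0,2.0],"claw":1}
  -99.0  {"xyz":[-0.09,0.03,0.00],"delta_rot":[0,0,4.0],"claw":1}
 -101.0  {"xyz":[-0.13,0.04,0.00],"delta_rot":[0,0,6.0],"claw":1}
 -103.0  {"xyz":[-0.18,0.05,0.00],"delta_rot":[0,0,8.0],"claw":1}
 -105.0  {"xyz":[-0.22,0.05,0.00],"delta_rot":[0,0,10.0],"claw":1}
 -107.0  {"xyz":[-0.27,0.06,0.00],"delta_rot":[0,0,12.0],"claw":1}
 -109.0  {"xyz":[-0.31,0.06,0.00],"delta_rot":[0,0,14.0],"claw":1}
 -111.0  {"xyz":[-0.36,0.07,0.00],"delta_rot":[0,0,16.0],"claw":1}
 -113.0  {"xyz":[-0.40,0.07,0.00],"delta_rot":[0,0,18.0],"claw":1}
 -115.0  {"xyz":[-0.45,0.07,0.00],"delta_rot":[0,0,20.0],"claw":1}
```

```bash
python3 -m crank '[{"xyz":[-0.04,0.01,0],"delta_rot":[0,0,2],"claw":1},{"xyz":[-0.09,0.03,0],"delta_rot":[0,0,4],"claw":1},{"xyz":[-0.13,0.04,0],"delta_rot":[0,0,6],"claw":1},{"xyz":[-0.18,0.05,0],"delta_rot":[0,0,8],"claw":1},{"xyz":[-0.22,0.05,0],"delta_rot":[0,0,10],"claw":1},{"xyz":[-0.22,0.05,0],"delta_rot":[0,0,10],"claw":1},{"xyz":[-0.22,0.05,0],"delta_rot":[0,0,10],"claw":1}]'
python3 -m crank '[{"xyz":[-0.02,0.01,0],"delta_rot":[0,0,1],"claw":1},{"xyz":[-0.04,0.01,0],"delta_rot":[0,0,2],"claw":1},{"xyz":[-0.04,0.01,0],"delta_rot":[0,0,2],"claw":1}]'
```

```text
time_s: 18.77
tcp_pos: [0.5231, -0.0241, 0.1398]
eef_rot: [180.0, 0.0, 0.0]
contact_force: [1.6, -0.8, 1.0]
gripper_width: 0.0006
gripper_force: 0.5
time_s: 19.15
tcp_pos: [0.5221, -0.0244, 0.1399]
eef_rot: [180.0, -0.0, -2.0]
contact_force: [2.0, -1.1, -0.7]
gripper_width: 0.0007
gripper_force: 1.2
```

```bash
python3 -m crank '[{"xyz":[-0.02,0.01,0],"delta_rot":[0,0,1],"claw":1},{"xyz":[-0.02,0.01,0],"delta_rot":[0,0,1],"claw":1}]'
```

```text
time_s: 19.4
tcp_pos: [0.5218, -0.0246, 0.1399]
eef_rot: [-180.0, -0.0, -3.0]
contact_force: [4.4, -2.0, -1.3]
gripper_width: 0.0006
gripper_force: 2.0
```

```bash
python3 -m crank '[{"xyz":[-0.02,0,0],"delta_rot":[0,0,1],"claw":1},{"xyz":[-0.02,0,0],"delta_rot":[0,0,1],"claw":1}]'
```

```text
time_s: 19.65
tcp_pos: [0.5214, -0.0247, 0.14]
eef_rot: [180.0, -0.1, -4.0]
contact_force: [6.0, -2.2, -1.9]
gripper_width: 0.0005
gripper_force: 2.8
```

```bash
python3 -m crank '[{"xyz":[-0.02,0,0],"delta_rot":[0,0,0],"claw":1},{"xyz":[-0.02,0,0],"delta_rot":[0,0,0],"claw":1}]'
```

```text
time_s: 19.9
tcp_pos: [0.5213, -0.0247, 0.1401]
eef_rot: [180.0, -0.1, -4.0]
contact_force: [7.3, -2.7, -4.0]
gripper_width: 0.0001
gripper_force: 3.7
```

```bash
python3 -m crank '[{"xyz":[-0.03,0,0],"delta_rot":[0,0,0],"claw":1},{"xyz":[-0.06,0,0],"delta_rot":[0,0,0],"claw":1},{"xyz":[-0.06,0,0],"delta_rot":[0,0,0],"claw":1}]'
```

```text
time_s: 20.27
tcp_pos: [0.521, -0.0245, 0.1403]
eef_rot: [-180.0, -0.3, -4.0]
contact_force: [13.1, -5.5, -8.8]
gripper_width: 0.0002
gripper_force: 6.5
```

```bash
python3 -m crank '[{"xyz":[0.15,0,0],"delta_rot":[0,0,0],"claw":1},{"xyz":[0.3,0,0],"delta_rot":[0,0,0],"claw":1},{"xyz":[0.3,0,0],"delta_rot":[0,0,0],"claw":1},{"xyz":[0.3,0,-1],"delta_rot":[0,0,0],"claw":1},{"xyz":[0.3,0,-2.5],"delta_rot":[0,0,0],"claw":1},{"xyz":[0.3,1,-3.5],"delta_rot":[0,0,0],"claw":1},{"xyz":[0.3,3,-3.5],"delta_rot":[0,0,0],"claw":1},{"xyz":[0.3,5,-3.5],"delta_rot":[0,0,0],"claw":1},{"xyz":[0.3,7,-3.5],"delta_rot":[0,0,0],"claw":1},{"xyz":[0.3,9,-3.5],"delta_rot":[0,0,0],"claw":1},{"xyz":[0.3,9,-3.5],"delta_rot":[0,0,0],"claw":1},{"xyz":[0.3,9,-3.5],"delta_rot":[0,0,0],"claw":1},{"xyz":[0.3,9,-3.5],"delta_rot":[0,0,0],"claw":1}]'
python3 - <<'E'
from plant import optics
import cv2
c=optics.capture("top")["img"]
cv2.imwrite("pics/t4.png",cv2.resize(c[185:260,210:310],(800,600),interpolation=cv2.INTER_CUBIC))
E
```

```text
time_s: 21.9
tcp_pos: [0.5087, -0.2933, 0.245]
eef_rot: [-180.0, -0.0, -3.9]
contact_force: [0.7, 0.9, 0.3]
gripper_width: 0.0006
gripper_force: 0.0
```

View pics/t4.png

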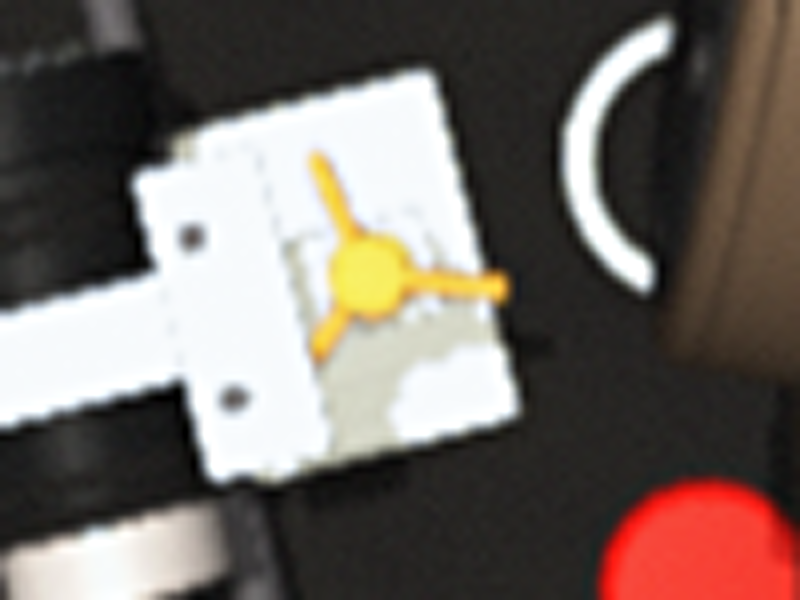

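The wings are at about -110° and +8° in the clamp frame (hub (370,277), tips (506,287) and (318,156)). That matches the stop, and the force rose sharply there. The arm is clear, so I'm handing in.

```bash
python3 -c "
from plant import job
print(job.close_job())"
```

```text
the job is handed in; nothing more can be done
None
```

The thumbscrew is tightened to its stop after four strokes (last force reading at the stop about 17 N, limit 40 N); the arm ended clear of everything at 21.9 s, and the job is handed in.

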